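Open the sliding vise jaw and take the burner head out

TASK

The cleaned burner head is still held in the small bench vise by the lip of the sliding jaw. Push the sliding jaw back as far as it goes, with the burner head still sitting in the vise, and leave it open; then lift the burner head out and set it down gently in the shallow steel tray, upright on its foot and flat on the tray floor. Do not disturb the flask, bottle and beaker standing nearby.

Things in the scene. Friction and masses are not known exactly. Their poses are not given: they have to be found in the camera images.
- vise: Grey bench vise, fixed; base 110 (x) x 260 (y) x 16 mm, origin under its middle at bench height. Two steel ways, top at z = 30 mm, carry the burner head near x = 0, y = -60 mm. Fixed jaw at the -y end (y -125 to -89, top z = 58 mm). The sliding jaw opens along the vise's +y, which points roughly to the robot's left. The vise stands on the left or right half of the bench.
- jaw (a joint): Travel of the sliding jaw in m: 0 closed, 0.080 at its stop (open); starts at 0 to 0.006. Slides against about 4 N friction plus 15 N per m/s, stays where left. At 0, in the vise frame, its lip (y -44 to -26, z 43 to 58 mm) overhangs the head's foot by 12 mm, so the head cannot be lifted out. Jaw block y -30 to +38, top z = 58, 96 mm wide in x.
- push_plate (a point): Upright push plate on the sliding jaw: the middle of its face towards the burner head, 85 mm above the bench; axes as the vise's. Plate 50 (x) x 12 mm thick (on the +y side of the point), from z = 58 to 108 mm. Pushing the face along +y opens the jaw. At the start 73 mm or more lie free between face and burner head, above the jaw's top.
- burner_head: Loose aluminium burner head, 0.25 to 0.5 kg, an upside-down T: foot 100 (x) x 56 (y) x 10 mm; upright web 96 (x) x 24 (y) mm up to 76 mm above the underside, slot along its top. Origin in the middle of the underside, z up; in the vise its axes are the vise's within a few degrees. The web can be gripped across y, above the jaws (over 28 mm above the underside).
- tray: Shallow open steel tray, fixed to the bench, 140 (its x) x 110 (y) x 18 mm outside, walls 3 mm with a rolled rim to 20 mm high, floor 3 mm thick. Origin in the middle of its underside at bench height. It stands on the other half of the bench from the vise.
- flask: Volumetric flask, round body with long thin neck, 61 mm wide, 165 mm tall, standing at the left end of the work area; origin under its middle. Leave it alone. Left of it, from about y = 0.43 m, the autosampler stands over the bench: fingertips 0.43 m up pass above it. Behind the work the spectrometer front begins at about x = 0.58 m.
- bottle: White plastic bottle with screw cap, 48 mm wide, 106 mm tall, near the flask; origin under its middle. Leave it alone.
- beaker: Clear beaker, 75 mm wide, 95 mm tall, standing at the right end of the work area; origin under its middle. Leave it alone.

How it is judged:
On the way, in this order (a step that is already met when the one before it is completed fails the run):
1. the sliding jaw is pushed back to its end (at least 70 of 80 mm) while the burner head still sits in the vise (value of joint jaw above 0.07 m and z of burner_head in the frame of vise below 0.036 m and horizontal distance between burner_head and vise below 0.1 m and angle between burner_head's own z axis and vertical below 0.1 rad), for 0.2 s.
2. the burner head is lifted clear of the vise seat by 35 mm or more (z of burner_head in the frame of vise above 0.065 m), for 0.1 s.
At the end, for the whole second after the job is handed in: The burner head stands at rest in the tray, flat on its floor (underside within 4 mm of it, tilt under 0.08 rad), its middle within 35 mm of the tray middle along each of its sides; the jaw is left open at 65 mm or more (value of joint jaw above 0.065 m and x of burner_head in the frame of tray between -0.035 and 0.035 m and y of burner_head in the frame of tray between -0.035 and 0.035 m and z of burner_head in the frame of tray below 0.007 m and angle between burner_head's own z axis and vertical below 0.08 rad and linear speed of burner_head below 0.02 m/s); the robot touches nothing.
It fails at once if the burner head is dropped (it falls freely faster than 0.6 m/s, about 18 mm of fall) (linear speed of burner_head above 0.6 m/s and contact force between burner_head and anything else below 0.05 N).
It fails at once if the flask is moved more than 40 mm or tipped over (distance of flask from where it was at the start of the episode above 0.04 m or angle between flask's own z axis and vertical above 0.5 rad).
It fails at once if the bottle is moved more than 40 mm or tipped over (distance of bottle from where it was at the start of the episode above 0.04 m or angle between bottle's own z axis and vertical above 0.5 rad).
It fails at once if the beaker is moved more than 40 mm or tipped over (distance of beaker from where it was at the start of the episode above 0.04 m or angle between beaker's own z axis and vertical above 0.5 rad).
It also fails if it takes over 56 s, if anything falls off the work surface, if the arm or the gripper's body presses on something with over 40 N, if the wrist force passes 120 N, or if a joint passes its speed limit or range.

ROBOT

A 7-joint arm with a two-finger parallel gripper is mounted at the origin on a cart in front of the work surface, level with it; the furniture and walls round the work are solid. World frame = base frame: x ahead of the robot, y to its left, z up, the work surface at z = 0. Lengths are in m, angles in rad, forces in N, time in s.
With the tool pointing down it reaches from about 0.4 to 0.925 m from the base axis. Payload 4.1 kg.
Tool frame: the origin (TCP) lies at the very end of the fingers, on their centre line; the grasp point (between the pads) lies grip_depth behind it (grip_depth is the distance from the TCP to the grasp point, in m); z points along the fingers, y is the direction in which the jaws open and shut (so a half turn about z gives the same grasp; the last joint's range is limited). The gripper opens to 85 mm and grips with 20 to 120 N. Pads are 22 mm wide; open, the fingers measure 114 mm over their backs; the gripper's body (76 mm by 85 mm) begins 54 mm behind the grasp point. The pads swing forward as they close: fully open they stand 13 mm farther back than shut.
Start: joints at [-1.327, 0.398, 0.045, 1.537, -0.019, 1.207, -0.051], TCP at [0.218, 0.612, 0.231] pointing down, gripper open.
Joint ranges: [-2.82, 2.82], [-0.49, 2.23], [-1.37, 1.46], [0, 2.46], [-1.36, 4.5], [0.23, 2], [-2.94, 2.94]. Speed limits (rad/s): [2.57, 2.57, 3.14, 3.14, 3.14, 3.14, 3.14].

INTERFACE

Orientations are given as a unit quaternion [w, x, y, z].
In Python, from rig import get_obs, camera, hand_in, grip_depth gives the robot as it stands.
- The arm moves only by the tool move_arm, never from a script. Its argument "targets" is a list of rows, each a list of 3 entries, a list of its own where there are three numbers: the shift along the world's x, y, z in cm, then the turn about the world's z in rad, then the closure, from 0 (fully open) to 1 (shut). A call has 1 to 10 rows; each row shifts and turns the commanded pose from where the row before left it; what a row does not reach is not made up. A row lasts 1/8 s, in which the tool goes at most 62.5 mm and 10.7 degrees, less where a joint would pass 70% of its speed; a pose out of reach is approached as far as the arm can. A call is refused whole if a number of a shift passes 6.25 or a number of a turn 0.188, either way. A call with a gripper value outside its range is refused whole. The fingers move at their own pace and stop on an object; "newtons" is the grip in N (left out, the last holds). Time passes only in rows, so rows that do not move let the fingers close. It gives the time, the measured TCP pose, the force and the opening at its end, in the units of the state.
- get_obs(): the state, without advancing time (a new reading comes with each control period).
- camera(name): name is "scene" or "top" or "wrist"; returns a dict with "img" (420x560x3 uint8, red, green, blue), "vertical_fov" (degrees; the focal length in pixels is half the picture's height over the tangent of half this angle, whatever the lens; pixels are square), "cx", "cy" (the principal point, pixels), "k1" (the pictures are not rectified: a ray, as slopes to the right and down, at radius r is drawn at 1 + k1 r^2 times it, then the intrinsics apply), "T" (4x4, takes a point from camera to world coordinates); the wrist camera has in their place "T_tool_cam" (4x4, takes a point from camera to tool coordinates, whose origin is the TCP and whose axes are the flange's). Camera axes: x right, y up, looking along -z (the intrinsics and any distortion apply to the point x, -y, -z); pixel columns grow to the right and rows downward; lengths in m; the calibration is good to about 2 mm. A picture is of the moment at which its call begins: read the wrist's pose just before it. There is no depth.
- hand_in(): hands the job in, once; it reports no verdict.
The state is a dict: "time_s": time; "q": joint angles; "qd": joint speeds; "joint_efforts": joint torques, N m; "ee_pos": TCP position; "orientation": TCP orientation; "wrist_force": force on the tool from outside, world axes, zero at the start; "ft_torque": the same for the moment, N m; "grip_width": opening from 0.0 (shut) to 1.0 (fully open).
Only numpy, scipy, OpenCV 4.12 (cv2) and the standard library are available. Lean on these libraries where they do the work, as an engineer would, in place of code of your own. Each camera call takes 0.05 s, during which the arm holds its last target.

## Working session

There is one attempt and no reset: what is moved stays moved. The work goes in short steps, Python scripts to look and compute and a tool call to move; the robot and the scene stay as the last step left them, time stands still between calls to the robot, and variables do not carry over. Pictures are saved under pics/ and viewed, and the job is handed in when it is done.

Besides the shell and the picture viewer there is one more tool, called after "Emit:" as a command line: name --argument value ..., lists and objects as JSON in quotes. move_arm: Moves the arm, as the interface text tells. Its arguments: {"type":"object","properties":{"targets":{"type":"array","items":{"type":"array"}},"newtons":{"type":"number"}},"required":["targets"]}

```bash
mkdir -p pics; ls; python3 - <<'E'
from rig import get_obs,camera,grip_depth
import cv2
print(grip_depth); o=get_obs(); print(o)
for n in ["scene","top","wrist"]:
    c=camera(n); cv2.imwrite(f"pics/{n}0.png",c["img"][:,:,::-1])
    print(n,{k:v for k,v in c.items() if k!="img"})
E
```

```text
pics
0.0187
{'time_s': 0.0, 'q': array([-1.32700109,  0.39919165,  0.04501871,  1.53791255, -0.01869534,
        1.20689646, -0.05073263]), 'qd': array([ 2.28444774e-04,  5.33943249e-04, -3.05959818e-04, -1.52176979e-03,
        1.22584704e-05,  2.98649869e-04, -9.12945765e-04]), 'joint_efforts': array([ 1.92029211e-04, -4.75136983e+01,  1.36504535e+00, -2.54211295e+01,
        1.17135482e-02,  9.51931695e-03, -9.20811203e-06]), 'ee_pos': array([0.21823356, 0.61157897, 0.23024891]), 'orientation': array([-1.02210375e-04,  1.70513003e-01,  9.85354925e-01, -9.88127206e-04]), 'wrist_force': array([-0.65749565,  0.88843946, -0.12061626]), 'ft_torque': array([-0.04349433, -0.00153863, -0.02756939]), 'grip_width': 1.0026482231597509}
scene {'vertical_fov': 46.87177297467886, 'cx': 273.0839459206383, 'cy': 219.0899962764568, 'k1': 0.054451613653553235, 'T': array([[ 0.51457053,  0.63085129, -0.58072697, -0.36823545],
       [-0.8574437 ,  0.3764243 , -0.35084904, -0.50602885],
       [-0.00273383,  0.67847726,  0.73461632,  1.08495262],
       [ 0.        ,  0.        ,  0.        ,  1.    
[... 158 characters left out ...]
0.99882819, -0.04813305,  0.35811356],
       [-0.99988876, -0.00436332,  0.01426302, -0.00880684],
       [ 0.01403629,  0.04819965,  0.99873909,  1.53245188],
       [ 0.        ,  0.        ,  0.        ,  1.        ]])}
wrist {'vertical_fov': 61.37672007676532, 'cx': 277.5477874441228, 'cy': 209.49315591719045, 'k1': -0.05284352078169236, 'T_tool_cam': array([[-2.64257140e-04,  9.65309550e-01,  2.61108029e-01,
         6.53813523e-02],
       [ 9.99999810e-01,  4.00531170e-04, -4.68692876e-04,
         4.86791623e-04],
       [-5.57015614e-04,  2.61107856e-01, -9.65309472e-01,
        -1.43236719e-01],
       [ 0.00000000e+00,  0.00000000e+00,  0.00000000e+00,
         1.00000000e+00]])}
```

View pics/scene0.png

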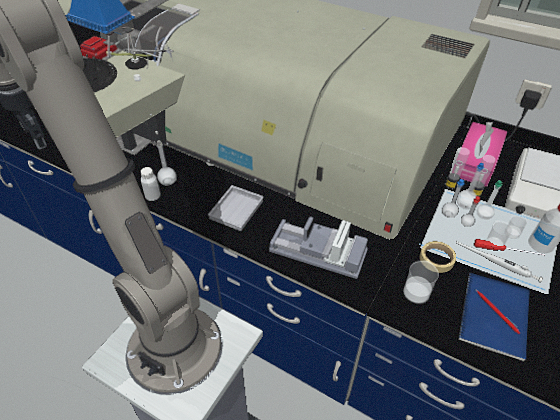

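View pics/top0.png

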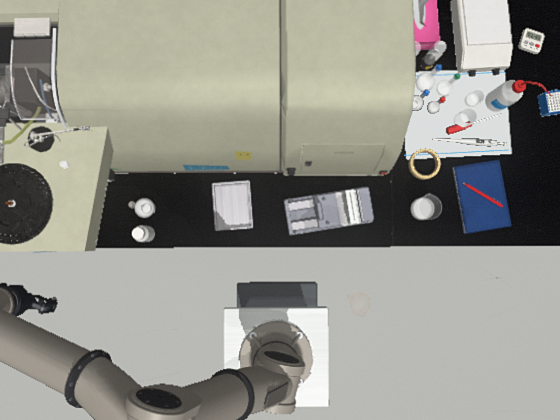

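```bash
cat > h.py <<'E'
import numpy as np,cv2
from rig import get_obs,camera
def K(c):
    f=c["img"].shape[0]/2/np.tan(np.radians(c["vertical_fov"])/2); return f
def ray(c,uv,T=None):
    T=c["T"] if T is None else T
    f=K(c); d=np.array([(uv[0]-c["cx"])/f,(uv[1]-c["cy"])/f]); s=d.copy()
    for _ in range(20): s=d/(1+c["k1"]*(s@s))
    return T[:3,3],T[:3,:3]@np.array([s[0],-s[1],-1.])
def onz(c,uv,z,T=None):
    o,d=ray(c,uv,T); return o+d*(z-o[2])/d[2]
def proj(c,p,T=None):
    T=c["T"] if T is None else T
    q=T[:3,:3].T@(np.asarray(p)-T[:3,3]); s=np.array([q[0],-q[1]])/-q[2]
    s=s*(1+c["k1"]*(s@s)); return s*K(c)+[c["cx"],c["cy"]]
def toolT(o,c):
    from scipy.spatial.transform import Rotation as R
    w,x,y,z=o["orientation"]; T=np.eye(4); T[:3,:3]=R.from_quat([x,y,z,w]).as_matrix(); T[:3,3]=o["ee_pos"]
    return T@c["T_tool_cam"]
E
python3 - <<'E'
import cv2
a=cv2.imread("pics/top0.png")
cv2.imwrite("pics/top0v.png",cv2.resize(a[170:250,200:400],None,fx=4,fy=4,interpolation=cv2.INTER_CUBIC))
a=cv2.imread("pics/scene0.png")
cv2.imwrite("pics/scene0v.png",cv2.resize(a[170:300,200:400],None,fx=4,fy=4,interpolation=cv2.INTER_CUBIC))
E
```

```text
(no output)
```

View pics/top0v.png

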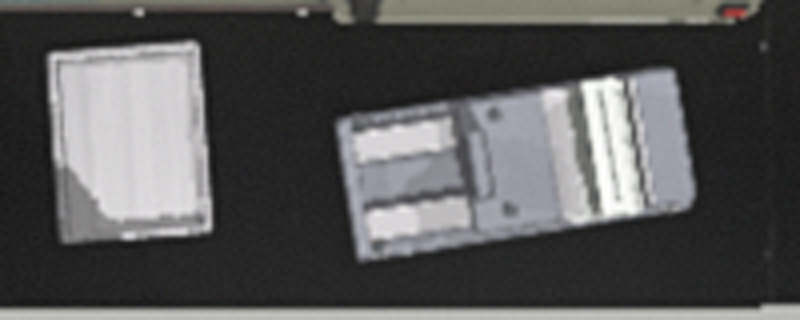

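View pics/scene0v.png

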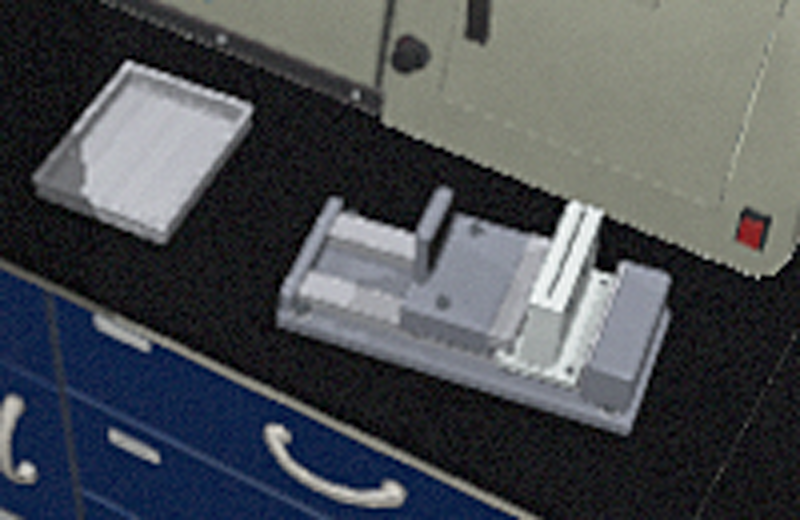

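```bash
python3 - <<'E'
from h import *
c=camera("top"); img=c["img"]
g=img.min(2)
m=((g>75)).astype(np.uint8)
m[:, :200]=0; m[:178]=0; m[244:]=0; m[:,400:]=0
n,l,s,ce=cv2.connectedComponentsWithStats(m)
for i in range(1,n):
    if s[i,4]<300: continue
    cs,_=cv2.findContours((l==i).astype(np.uint8),cv2.RETR_EXTERNAL,cv2.CHAIN_APPROX_NONE)
    r=cv2.minAreaRect(cs[0]); b=cv2.boxPoints(r); print(s[i],r)
    for z in (0.016,.02): print(z,[onz(c,p,z)[:2].round(4) for p in b], onz(c,r[0],z).round(4))
w=(g>215).astype(np.uint8); w[:,:330]=0; w[:,375:]=0; w[:178]=0;w[244:]=0
ys,xs=np.nonzero(w); print(len(xs))
r=cv2.minAreaRect(np.c_[xs,ys].astype(np.float32)); print(r)
print([onz(c,p,.106)[:2].round(4) for p in cv2.boxPoints(r)], onz(c,r[0],.106))
# from zoom picks
def z(u,v): return (200+(u+.5)/4-.5,170+(v+.5)/4-.5)
for nme,p,h in [("baseL top",(338,118),.016),("baseL bot",(360,262),.016),("plate top",(468,122),.108),("plate bot",(490,200),.108),("plate edge",(484,124),.108),
  ("webTL",(583,80),.106),("webTR",(628,76),.106),("webBL",(601,216),.106),("webBR",(644,209),.106),("R bot",(694,207),.058),("R top",(674,68),.058)]:
    print(nme,onz(c,z(*p),h)[:2].round(4))
for p in [(143,208),(142,235),(424,207)]: print(onz(c,p,.05)[:2].round(3))
E
```

```text
[ 212  180   41   51 1868] ((231.9358673095703, 205.13438415527344), (48.49676513671875, 38.70876693725586), 85.76361083984375)
0.016 [array([0.5349, 0.1956]), array([0.5432, 0.0778]), array([0.3956, 0.0672]), array([0.3874, 0.1843])] [0.4651 0.1312 0.016 ]
0.02 [array([0.5345, 0.195 ]), array([0.5428, 0.0776]), array([0.3955, 0.067 ]), array([0.3873, 0.1838])] [0.4648 0.1308 0.02  ]
[ 284  187   90   49 3115] ((328.6786804199219, 210.42918395996094), (36.732810974121094, 86.4992904663086), 81.17961883544922)
0.016 [array([ 0.4835, -0.0247]), array([ 0.5233, -0.2867]), array([ 0.4119, -0.3025]), array([ 0.3728, -0.0413])] [ 0.4477 -0.1634  0.016 ]
0.02 [array([ 0.4831, -0.0246]), array([ 0.5228, -0.286 ]), array([ 0.4118, -0.3017]), array([ 0.3728, -0.0412])] [ 0.4475 -0.163   0.02  ]
234
((348.5384521484375, 207.19232177734375), (32.75139617919922, 17.062105178833008), 78.69007110595703)
[array([ 0.4931, -0.1786]), array([ 0.5026, -0.227 ]), array([ 0.41  , -0.2444]), array([ 0.4006, -0.1961])] [ 0.45148687 -0.21151207  0.106     ]
baseL top [ 0.4828 -0.0277]
baseL bot [ 0.3731 -0.0439]
plate top [ 0.472  -0.1197]
plate bot [ 0.416 -0.135]
plate edge [ 0.4705 -0.1312]
webTL [ 0.5022 -0.203 ]
webTR [ 0.505  -0.2355]
webBL [ 0.4043 -0.2148]
webBR [ 0.4091 -0.2458]
R bot [ 0.4122 -0.2911]
R top [ 0.5158 -0.2776]
[0.455 0.393]
[0.375 0.395]
[ 0.455 -0.447]
```

Emit:
move_arm --targets '[[[0.8, -4.8, 0.5], 0.05, 1], [[0.8, -4.8, 0.5], 0.05, 1], [[0.8, -4.8, 0.5], 0.05, 1], [[0.8, -4.8, 0.5], 0.05, 1], [[2.5, -4.5, 0], 0.05, 1], [[2.5, -4.5, 0], 0.05, 1], [[2.5, -4.5, 0], 0.05, 1], [[2.5, -4.5, 0], 0.05, 1], [[2.5, -4.5, 0], 0.05, 1], [[2.5, -4.5, 0], 0.044, 1]]'

```text
time_s: 1.45
ee_pos: [0.401, 0.1486, 0.2515]
orientation: [0.0, -0.076, 0.997, 0.0]
wrist_force: [1.4, 1.1, -0.3]
grip_width: 0.002
```

Emit:
move_arm --targets '[[[0.6, -5.3, 0], 0, 1], [[0.8, -5.3, 0], 0, 1], [[0.8, -5.3, 0], 0, 1], [[0.8, -5.3, 0], 0, 1], [[0.8, -5.3, 0], 0, 1], [[0.8, -5.3, 0], 0, 1], [[0, 0, 0], 0, 1], [[0, 0, 0], 0, 1]]'

```text
time_s: 2.45
ee_pos: [0.4463, -0.1671, 0.2511]
orientation: [-0.0, -0.076, 0.997, 0.0]
wrist_force: [0.1, 0.5, 0.2]
grip_width: 0.001
```

```bash
python3 - <<'E'
from h import *
o=get_obs(); c=camera("wrist"); cv2.imwrite("pics/w1.png",c["img"][:,:,::-1]); T=toolT(o,c)
np.save("w1T.npy",T); print(o["ee_pos"],o["orientation"])
E
```

```text
[ 0.44626151 -0.16713097  0.25107565] [-3.26751611e-04 -7.55869224e-02  9.97139073e-01  4.23789248e-04]
```

View pics/w1.png

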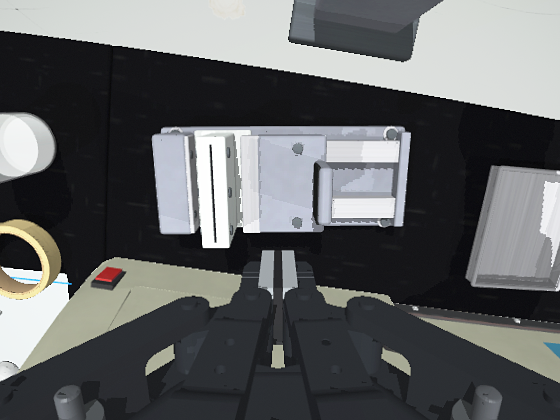

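```bash
python3 - <<'E'
from h import *
c=camera("wrist"); T=np.load("w1T.npy")
P=lambda uv,z: onz(c,uv,z,T)[:2]
pts={"webTL":((200,138),.106),"webTR":((226,136),.106),"webBL":((202,248),.106),"webBR":((227,246),.106),
"plT L":((317,165),.108),"plB L":((318,225),.108),"plT R":((331,163),.108),"plB R":((331,223),.108),
"fixTL":((153,136),.058),"fixBL":((160,233),.058),"jawBL":((246,233),.058),"jawBR":((323,232),.058),"beak":((20,145),.095),
"baseTL":((164,127),.016),"baseTR":((404,127),.016),"trayTL":((492,166),.02),"trayBL":((470,285),.02)}
C=np.array([.446,-.162]); th=.151; R=np.array([[np.cos(th),-np.sin(th)],[np.sin(th),np.cos(th)]])
for k,(uv,z) in pts.items():
    p=P(uv,z); print(k,p.round(4),"local",(R.T@(p-C)).round(4))
E
```

```text
webTL [ 0.4093 -0.2354] local [-0.0473 -0.067 ]
webTR [ 0.4047 -0.2149] local [-0.0488 -0.046 ]
webBL [ 0.5031 -0.2247] local [ 0.047  -0.0706]
webBR [ 0.4979 -0.2033] local [ 0.0451 -0.0487]
plT L [ 0.4165 -0.1389] local [-0.0257  0.0273]
plB L [ 0.4666 -0.1289] local [0.0254 0.0296]
plT R [ 0.4131 -0.1279] local [-0.0274  0.0387]
plB R [ 0.4632 -0.1183] local [0.0236 0.0406]
fixTL [ 0.4185 -0.2893] local [-0.0464 -0.1217]
fixBL [ 0.5137 -0.2763] local [ 0.0497 -0.1232]
jawBL [ 0.5005 -0.1904] local [ 0.0496 -0.0363]
jawBR [ 0.4879 -0.1142] local [0.0486 0.0409]
beak [ 0.4382 -0.3921] local [-0.0423 -0.2263]
baseTL [ 0.412  -0.2924] local [-0.0532 -0.1238]
baseTR [ 0.374 -0.043] local [-0.0533  0.1284]
trayTL [0.3986 0.0612] local [-0.0133  0.2278]
trayBL [0.5393 0.0787] local [0.1284 0.2239]
```

Emit:
move_arm --targets '[[[0.1, -0.5, -4], 0, 1], [[0, 0, -4], 0, 1], [[0, 0, -3.5], 0, 1], [[0, 0, -3], 0, 1], [[0, 0, -2], 0, 1], [[0, 0, -1.1], 0, 1], [[0, 0, 0], 0, 1], [[0, 0, 0], 0, 1]]'

```text
time_s: 3.55
ee_pos: [0.4482, -0.1726, 0.0761]
orientation: [0.001, -0.076, 0.997, 0.0]
wrist_force: [0.0, 0.5, 0.3]
grip_width: -0.0
```

```bash
python3 - <<'E'
from h import *
o=get_obs(); c=camera("wrist"); cv2.imwrite("pics/w2.png",c["img"][:,:,::-1])
E
```

```text
(no output)
```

View pics/w2.png

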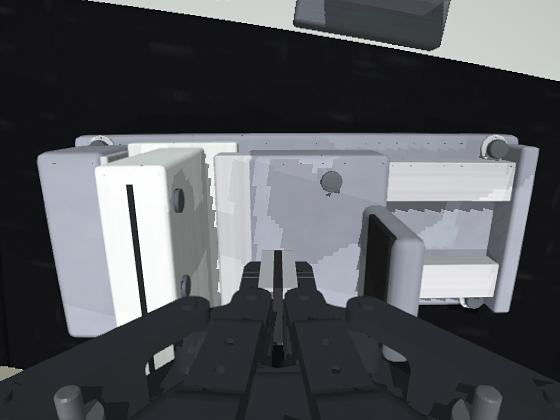

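Emit:
move_arm --targets '[[[-0.15, 0.99, 0], 0, 1], [[-0.15, 0.99, 0], 0, 1], [[-0.15, 0.99, 0], 0, 1], [[-0.15, 0.99, 0], 0, 1], [[-0.15, 0.99, 0], 0, 1], [[-0.15, 0.99, 0], 0, 1], [[-0.15, 0.99, 0], 0, 1], [[-0.15, 0.99, 0], 0, 1]]'

```text
time_s: 4.6
ee_pos: [0.4355, -0.0946, 0.0756]
orientation: [0.0, -0.075, 0.997, -0.001]
wrist_force: [0.2, -4.6, 0.3]
grip_width: 0.001
```

Emit:
move_arm --targets '[[[-0.15, 0.99, 0], 0, 1], [[-0.15, 0.99, 0], 0, 1], [[-0.07, 0.5, 0], 0, 1], [[-0.07, 0.5, 0], 0, 1]]'

```text
time_s: 5.1
ee_pos: [0.4319, -0.0713, 0.0757]
orientation: [0.002, -0.075, 0.997, -0.006]
wrist_force: [3.0, -28.8, -7.7]
grip_width: -0.002
```

Emit:
move_arm --targets '[[[0.15, -1, 0], 0, 1], [[0.15, -1, 0], 0, 1], [[0.15, -1, 0.5], 0, 1], [[0.1, -1, 4], 0, 1], [[0.1, -1, 6], 0, 1], [[0, -1, 5], 0, 1], [[0, 0, 0], 0, 0.5], [[0, 0, 0], 0, 0.3]]'

```text
time_s: 6.1
ee_pos: [0.4371, -0.1233, 0.2299]
orientation: [-0.0, -0.076, 0.997, 0.001]
wrist_force: [-0.1, 0.8, -0.0]
grip_width: 0.42
```

```bash
python3 - <<'E'
from h import *
o=get_obs(); c=camera("wrist"); cv2.imwrite("pics/w3.png",c["img"][:,:,::-1]); T=toolT(o,c); np.save("w3T.npy",T); print(o["ee_pos"])
a=camera("top")["img"][:,:,::-1]
cv2.imwrite("pics/top3.png",cv2.resize(a[170:250,200:400],None,fx=4,fy=4,interpolation=cv2.INTER_CUBIC))
E
```

```text
[ 0.43706593 -0.12330039  0.22993088]
```

View pics/w3.png

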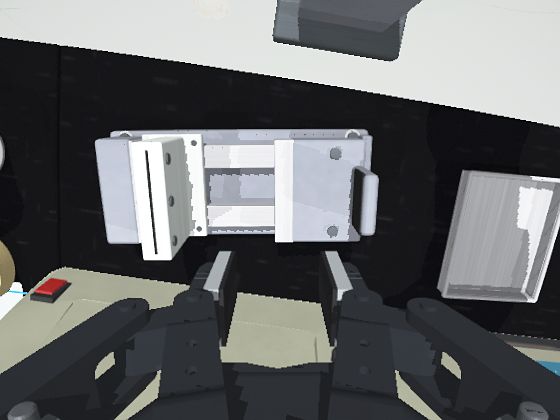

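```bash
python3 - <<'E'
from h import *
c=camera("wrist"); T=np.load("w3T.npy")
pts={"webTL":((132,143),.106),"webTR":((161,139),.106),"webBL":((141,259),.106),"webBR":((170,258),.106),
"plT L":((351,166),.108),"plB R":((377,231),.108),"plTR":((364,170),.108),"lipT":((276,141),.058),"lipB":((276,242),.058),"jawBR":((358,241),.058),
"trTL":((464,170),.02),"trBL":((441,298),.02),"trBR":((545,302),.02)}
C=np.array([.446,-.162]); th=.151; R=np.array([[np.cos(th),-np.sin(th)],[np.sin(th),np.cos(th)]])
for k,(uv,z) in pts.items():
    p=onz(c,uv,z,T)[:2]; print(k,p.round(4),"local",(R.T@(p-C)).round(4))
E
```

```text
webTL [ 0.4092 -0.2378] local [-0.0478 -0.0694]
webTR [ 0.4031 -0.2162] local [-0.0505 -0.0471]
webBL [ 0.5024 -0.2262] local [ 0.0461 -0.0719]
webBR [ 0.4978 -0.2025] local [ 0.0451 -0.0478]
plT L [ 0.4015 -0.0723] local [-0.0305  0.0954]
plB R [ 0.449  -0.0412] local [0.0212 0.1189]
plTR [ 0.403  -0.0619] local [-0.0275  0.1054]
lipT [ 0.3954 -0.1305] local [-0.0453  0.0387]
lipB [ 0.4885 -0.1164] local [0.0489 0.0387]
jawBR [ 0.4759 -0.0396] local [0.048  0.1165]
trTL [0.3971 0.0636] local [-0.0145  0.2304]
trBL [0.5414 0.0797] local [0.1307 0.2246]
trBR [0.5301 0.2052] local [0.1384 0.3503]
```

View pics/top3.png

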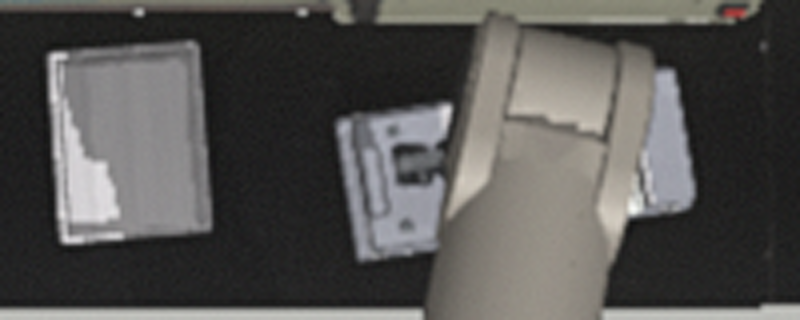

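Emit:
move_arm --targets '[[[0.45, -3.0, 0], -0.02, 0], [[0.6, -3.5, 0], 0, 0], [[0.6, -3.2, 0], 0, 0], [[0, 0, 0], 0, 0], [[0, 0, -4], 0, 0], [[0, 0, -4], 0, 0], [[0, 0, -3], 0, 0], [[0, 0, 0], 0, 0]]'

```text
time_s: 7.25
ee_pos: [0.4518, -0.2187, 0.1178]
orientation: [-0.003, -0.066, 0.998, 0.001]
wrist_force: [-0.5, -0.2, 1.3]
grip_width: 1.0
```

```bash
python3 - <<'E'
from h import *
o=get_obs(); c=camera("wrist"); cv2.imwrite("pics/w4.png",c["img"][:,:,::-1]); T=toolT(o,c); np.save("w4T.npy",T); print(o["ee_pos"],o["grip_width"])
E
```

```text
[ 0.45176379 -0.21867783  0.11779871] 0.9995191434694233
```

View pics/w4.png

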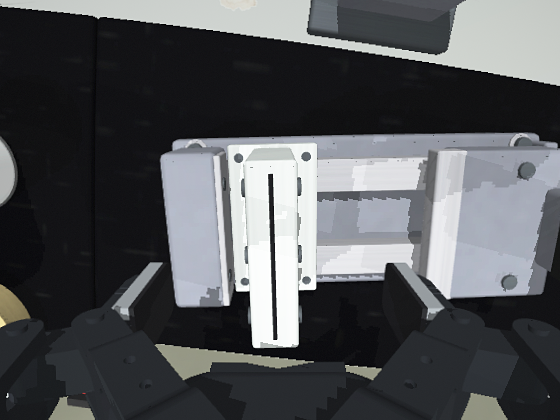

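Emit:
move_arm --newtons 60 --targets '[[[0.1, -0.1, -2.5], 0, 0], [[0, 0, -1.7], 0, 0], [[0, 0, -1.0], 0, 0], [[0, 0, 0], 0, 0], [[0, 0, 0], 0, 0.5], [[0, 0, 0], 0, 0.7], [[0, 0, 0], 0, 0.8], [[0, 0, 0], 0, 1], [[0, 0, 0], 0, 1], [[0, 0, 0], 0, 1]]'

```text
time_s: 8.55
ee_pos: [0.4553, -0.2218, 0.0687]
orientation: [0.0, -0.066, 0.998, 0.0]
wrist_force: [-1.6, 0.9, 5.4]
grip_width: 0.273
```

Emit:
move_arm --targets '[[[0, 0, 0.3], 0, 1], [[0, 0, 0.7], 0, 1], [[0, 0, 1.5], 0, 1], [[0, 0, 2], 0, 1], [[0, 0, 2.5], 0, 1], [[0, 0, 2.5], 0, 1], [[0, 0, 1.5], 0, 1], [[0, 0, 0.5], 0, 1], [[0, 0, 0], 0, 1]]'

```text
time_s: 9.68
ee_pos: [0.4548, -0.2215, 0.1832]
orientation: [-0.0, -0.066, 0.998, 0.0]
wrist_force: [0.5, 0.3, -3.1]
grip_width: 0.272
```

```bash
python3 - <<'E'
from h import *
o=get_obs(); c=camera("wrist"); a=c["img"]; s=camera("scene")["img"][130:340,180:460]
cv2.imwrite("pics/w5.png",np.hstack([cv2.resize(a,(400,300)),cv2.resize(s,(400,300))])[:,:,::-1]); print(o["ee_pos"],o["grip_width"],o["wrist_force"])
E
```

```text
[ 0.45484838 -0.22153416  0.18316352] 0.27196394807852 [ 0.51642355  0.27356814 -3.06262825]
```

View pics/w5.png

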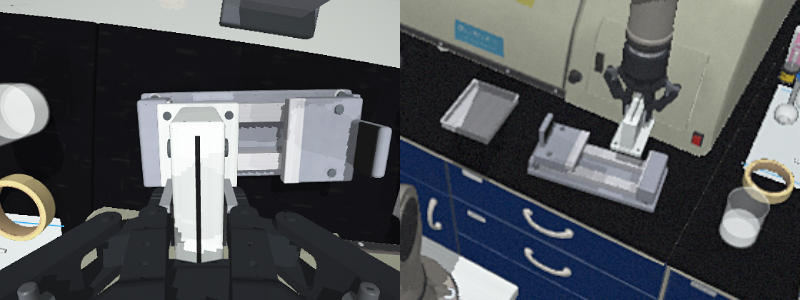

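Emit:
move_arm --targets '[[[0.1, 2, 0], 0, 1], [[0.1, 4, 0], 0, 1], [[0.2, 5, 0], -0.01, 1], [[0.1, 5, 0], -0.01, 1], [[0.2, 5, 0], -0.01, 1], [[0.1, 5, 0], -0.01, 1], [[0.2, 5, 0], 0, 1], [[0.1, 3, 0], 0, 1], [[0, 1.2, 0], 0, 1], [[0, 0, 0], 0, 1]]'

```text
time_s: 11.02
ee_pos: [0.4658, 0.1297, 0.1828]
orientation: [-0.001, -0.046, 0.999, -0.001]
wrist_force: [-0.5, -0.8, -4.5]
grip_width: 0.275
```

```bash
python3 - <<'E'
from h import *
o=get_obs(); c=camera("wrist"); cv2.imwrite("pics/w6.png",c["img"][:,:,::-1]); T=toolT(o,c); np.save("w6T.npy",T); print(o["ee_pos"],o["orientation"])
t=camera("top")
cv2.imwrite("pics/top6.png",cv2.resize(t["img"][170:250,180:330],None,fx=5,fy=5,interpolation=cv2.INTER_CUBIC)[:,:,::-1])
s=camera("scene"); cv2.imwrite("pics/s6.png",cv2.resize(s["img"][130:290,180:400],None,fx=3.5,fy=3.5,interpolation=cv2.INTER_CUBIC)[:,:,::-1])
E
```

```text
[0.46575183 0.12972772 0.18281876] [-5.05670829e-04 -4.58312508e-02  9.98948868e-01 -6.32328752e-04]
```

View pics/w6.png

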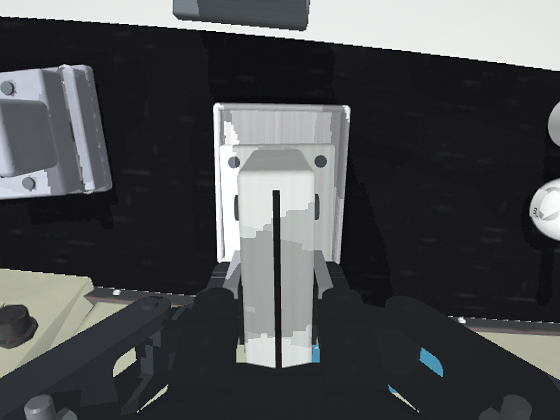

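View pics/s6.png

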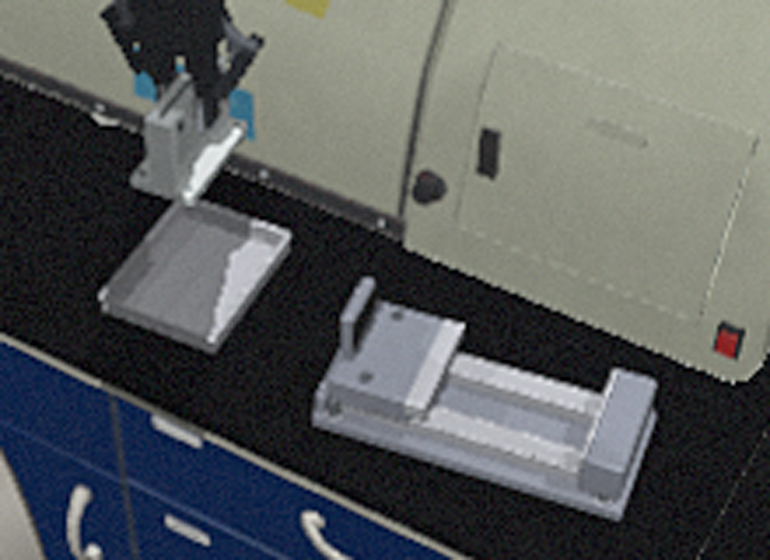

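```bash
python3 - <<'E'
from h import *
c=camera("wrist"); T=np.load("w6T.npy")
for k,uv,z in [("tTL",(215,104),.02),("tTR",(350,106),.02),("tL2",(219,262),.02),("tR2",(342,262),.02),("fTL",(220,146),.154),("fTR",(335,146),.154),("slot top",(276.5,190),.22),("slot bot",(278,366),.22)]:
    print(k,onz(c,uv,z,T).round(4))
E
```

```text
tTL [0.3971 0.0712 0.02  ]
tTR [0.3884 0.1836 0.02  ]
tL2 [0.5388 0.0815 0.02  ]
tR2 [0.5283 0.1962 0.02  ]
fTL [0.4181 0.0977 0.154 ]
fTR [0.413  0.1529 0.154 ]
slot top [0.4233 0.1258 0.22  ]
slot bot [0.487  0.1321 0.22  ]
```

Emit:
move_arm --targets '[[[-0.15, 0.2, -1.5], -0.015, 1], [[0, 0, -3], 0, 1], [[0, 0, -3], 0, 1], [[0, 0, -2.5], 0, 1], [[0, 0, -1.5], 0, 1], [[0, 0, -1], 0, 1], [[0, 0, -0.7], 0, 1], [[0, 0, 0], 0, 1], [[0, 0, 0], 0, 1]]'

```text
time_s: 12.35
ee_pos: [0.4652, 0.1324, 0.0519]
orientation: [0.001, -0.038, 0.999, 0.0]
wrist_force: [-0.3, 1.0, -4.4]
grip_width: 0.273
```

```bash
python3 - <<'E'
from h import *
o=get_obs(); c=camera("wrist"); cv2.imwrite("pics/w7.png",c["img"][:,:,::-1]); print(o["ee_pos"],o["wrist_force"])
E
```

```text
[0.46515479 0.13243068 0.05190482] [-0.33127062  0.98405581 -4.38283877]
```

View pics/w7.png

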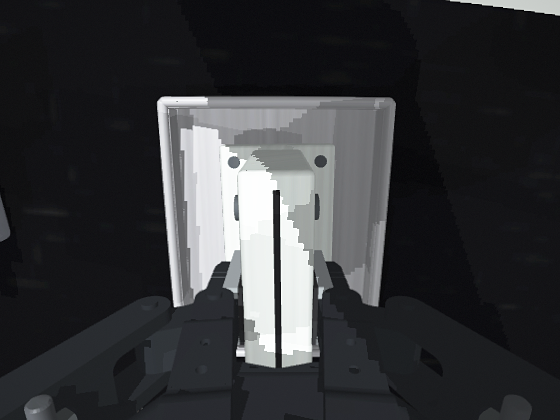

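Emit:
move_arm --targets '[[[0, 0, -0.4], 0, 1], [[0, 0, -0.3], 0, 1], [[0, 0, -0.1], 0, 1], [[0, 0, 0], 0, 1], [[0, 0, 0], 0, 1]]'

```text
time_s: 13.02
ee_pos: [0.4646, 0.1322, 0.0434]
orientation: [0.0, -0.038, 0.999, 0.0]
wrist_force: [-0.1, 0.4, -3.4]
grip_width: 0.27
```

Emit:
move_arm --targets '[[[0, 0, -0.1], 0, 1], [[0, 0, -0.1], 0, 1], [[0, 0, 0], 0, 1]]'

```text
time_s: 13.4
ee_pos: [0.4646, 0.1323, 0.0417]
orientation: [-0.0, -0.038, 0.999, 0.0]
wrist_force: [-1.3, 0.3, 2.1]
grip_width: 0.269
```

Emit:
move_arm --targets '[[[0, 0, -0.05], 0, 1], [[0, 0, 0], 0, 0.6], [[0, 0, 0], 0, 0.4], [[0, 0, 0], 0, 0.2], [[0, 0, 0], 0, 0.1], [[0, 0, 0], 0, 0.1]]'

```text
time_s: 14.15
ee_pos: [0.4646, 0.1322, 0.0408]
orientation: [0.0, -0.038, 0.999, 0.0]
wrist_force: [-0.5, -0.8, -0.4]
grip_width: 0.898
```

```bash
python3 - <<'E'
from h import *
o=get_obs(); c=camera("wrist"); cv2.imwrite("pics/w8.png",c["img"][:,:,::-1]); print(o["ee_pos"],o["wrist_force"])
E
```

```text
[0.46457795 0.13220802 0.04080341] [-0.46824706 -0.83510369 -0.41346565]
```

View pics/w8.png

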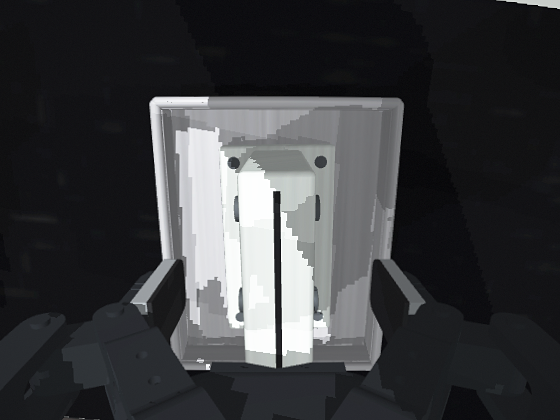

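The head stands centred in the tray, with both fingers clear of the web. Next I retract straight up.

Emit:
move_arm --targets '[[[0, 0, 0.5], 0, 0], [[0, 0, 1.5], 0, 0], [[0, 0, 3], 0, 0], [[0, 0, 4], 0, 0], [[0, 0, 4], 0, 0], [[0, 0, 4], 0, 0], [[0, -4, 2], 0, 0], [[0, -5, 0], 0, 0], [[0, -5, 0], 0, 0], [[0, 0, 0], 0, 0]]'

```text
time_s: 15.45
ee_pos: [0.4642, -0.0125, 0.2319]
orientation: [0.001, -0.034, 0.999, 0.0]
wrist_force: [0.1, 0.1, 1.1]
grip_width: 0.999
```

Emit:
move_arm --targets '[[[0, -2, 0], 0, 0], [[0, 0, 0], 0, 0], [[0, 0, 0], 0, 0]]'

```text
time_s: 15.82
ee_pos: [0.4647, -0.0265, 0.231]
orientation: [0.0, -0.039, 0.999, 0.0]
wrist_force: [-1.1, -0.5, 0.0]
grip_width: 0.999
```

```bash
python3 - <<'E'
from h import *
o=get_obs(); c=camera("wrist"); T=toolT(o,c); np.save("w9T.npy",T)
s=camera("scene")["img"][130:290,180:390]
cv2.imwrite("pics/w9.png",np.hstack([cv2.resize(c["img"],(400,300)),cv2.resize(s,(400,300))])[:,:,::-1]); print(o["ee_pos"],o["wrist_force"])
t=camera("top"); cv2.imwrite("pics/top9.png",cv2.resize(t["img"][165:255,100:450],None,fx=2.2,fy=2.2,interpolation=cv2.INTER_CUBIC)[:,:,::-1])
E
```

```text
[ 0.46466879 -0.02650548  0.23104689] [-1.10967931 -0.45082154  0.00699853]
```

View pics/w9.png

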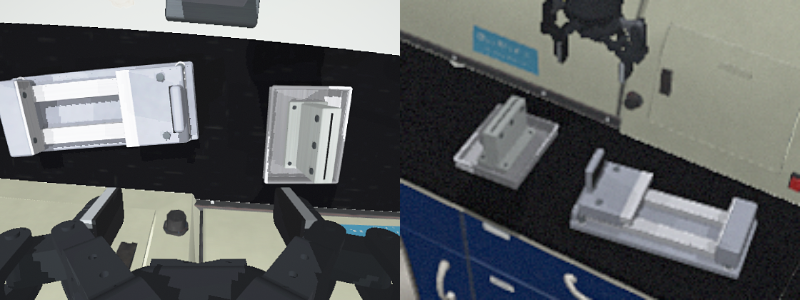

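View pics/top9.png

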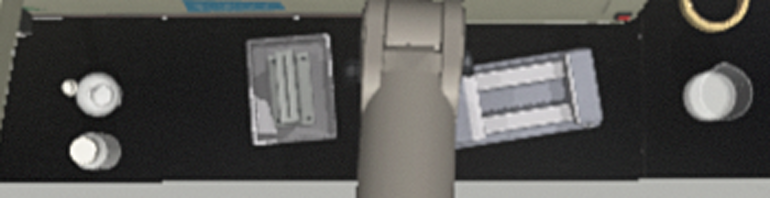

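```bash
python3 - <<'E'
from rig import hand_in
print(hand_in())
E
```

```text
the job is handed in; nothing more can be done
None
```

The burner head is standing upright and flat in the tray, and the vise jaw is open. I handed the job in at about 16 s of the 56 s allowed; no verdict is reported.

- **Jaw:** I pushed the plate with shut fingers until the wrist force rose to about 29 N at the stop, with the head still in its seat. Afterwards the lip's position in the wrist picture put the opening at about 80 mm, and it still looks fully open in the last pictures.
- **Head:** I gripped the web at 60 N, lifted it about 115 mm and carried it to the tray. I lowered it in 1 mm steps until the force showed contact, released it and backed off.
- **Last checks:** The pictures show the head well inside the tray walls. I judged the final flatness and centring by eye, with no separate measurement after release. The lowering height matched the floor within about 1 mm. The arm is clear of everything, and the flask, bottle and beaker are still upright where they stood.
- **Disagreements:** Tray yaw came out at 0.08 rad from the top camera and from the wrist camera over the tray, but 0.11–0.12 rad from two oblique wrist views, so I used 0.08. Positions from different views agreed to within about 5 mm.

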